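# Cezve on the small ring, lamp on the cezve

### The arm

A 7-joint arm with a two-finger parallel gripper is mounted at the origin on the work surface. World frame = base frame: x ahead of the robot, y to its left, z up, the work surface at z = 0. Lengths are in m, angles in rad, forces in N, time in s.
With the tool pointing down it reaches from about 0.425 to 0.875 m from the base axis. Payload 4.7 kg.
Tool frame: the origin (TCP) lies between the finger pads; the fingertips stand 22 mm ahead of it and the grasp point (between the pads) lies 3 mm ahead of it; z points along the fingers, y is the line along which they close (so a half turn about z gives the same grasp; the last joint's range is limited). The gripper opens to 87 mm and grips with 3 to 60 N. Pads are 19 mm wide; open, the fingers measure 117 mm over their backs; the gripper's body (75 mm by 190 mm) begins 51 mm behind the grasp point.
Start: joints at [0.014, 0.321, -0.07, 1.45, 0.023, 1.371, -0.057], TCP at [0.65, -0, 0.245] pointing down, gripper open.
Joint ranges: [-2.86, 2.86], [-0.3, 2.09], [-1.38, 1.24], [0.06, 2.45], [-1.56, 4.7], [0.09, 2.05], [-2.69, 2.69]. Speed limits (rad/s): [2.57, 2.57, 3.14, 3.14, 3.14, 3.14, 3.14].

### API

Orientations are given as a rotation vector (axis times angle).
In Python, from bench import ctrl gives the robot as it stands. The module is installed in compiled form; this text tells all that it offers.
- The arm moves only by the tool send_rows, never from a script. Its argument "motion" is a list of rows, each an object with "claw": the opening, from -1 (shut) to 1 (fully open); "slide": the shift along the tool's x, y, z in mm, a list of three; "delta_rot": the turn, a rotation vector about the tool's x, y, z in rad, a list of three. In form: [{"claw": claw, "slide": [x, y, z], "delta_rot": [ax, ay, az]}, ...]. A call has 1 to 5 rows; each row is the pose to reach, as a shift and turn from the pose commanded when the call began, along the tool's axes at that moment; what a row does not reach only later rows make up. A row lasts 1/10 s, in which the tool goes at most 50 mm and 8.59 degrees, less where a joint would pass 70% of its speed; a pose out of reach is approached as far as the arm can. A call with a gripper value outside its range is refused whole. The fingers move at their own pace and stop on an object; "grip_force" is the grip in N (left out, the last holds). Time passes only in rows, so rows that repeat a pose let the fingers close. It gives the time, the measured TCP pose, the force, the opening and the grip force at its end, in the units of the state.
- ctrl.get_state(): the state, without advancing time (a new reading comes with each control period).
- ctrl.get_image(name): name is "scene" or "side" or "wrist"; returns a dict with "color" (400x640x3 uint8, blue, green, red), "fx", "fy", "cx", "cy" (pixels), "pose" (4x4, takes a point from camera to world coordinates). Camera axes: x right, y down, z forward; pixel columns grow to the right and rows downward; lengths in m; the calibration is good to about 2 mm. A picture is of the moment at which its call begins. There is no depth.
- ctrl.close_job(): hands the job in; it is judged then, once.
The state is a dict: "time": time; "joint_positions": joint angles; "qd": joint speeds; "joint_torque": joint torques, N m; "position": TCP position; "tool_rot": TCP orientation; "ft_force": force on the tool from outside, world axes, zero at the start; "torque": the same for the moment, N m; "grip_width": opening from 0.0 (shut) to 1.0 (fully open); "grip_force": force on a finger pad.
Only numpy, scipy, OpenCV 4.12 (cv2) and the standard library are available. Lean on these libraries where they do the work, as an engineer would, in place of code of your own. Each camera call takes 0.05 s, during which the arm holds its last target. There are 200 camera calls.

### The job

Get the hob ready for making coffee: slide the cezve across the glass, without lifting or tipping it, from the big ring until its base stands wholly inside the small ring. Swivel and tip the red clip lamp on the shelf edge so that it points straight into the cezve's mouth where it now stands, and switch the lamp on at the white rocker switch (press the half with the red bar). Leave the spice jars and the salt cellar where they are.

Things in the scene. Friction and masses are not known exactly. Their poses are not given: they have to be found in the camera images.
- hob: Black built-in glass hob, 290 (x) by 520 (y) mm, its flat glass top 6 mm above the counter (counter at z = 0). Origin: centre of its underside, z = 0. Two printed rings lie on the glass, 130 mm left and right of the middle; which side has the small one varies.
- ring_small_mid (a point): Centre of the small printed ring (a flat pale circle, 145 mm across, small cross in the middle), at the glass surface.
- ring_large_mid (a point): Centre of the large printed ring (180 mm across), at the glass surface, 260 mm from the small one.
- cezve: Stainless steel Turkish coffee pot, about 0.25 kg, loose on the glass, within 30 mm of the large ring's centre. Origin: centre of its base. Round waisted body 70 mm high: outer radius 40 mm at the base, 41 at 12 mm height, 30 at 52 mm, 34 at the rim. Its long handle runs along its own -x; at yaw 0 it points to the robot (world -x), and starts within 0.4 rad of that.
- cezve_mouth (a point): Centre of the cezve's mouth, level with the rim, 70 mm above its base; about 62 mm across inside. The handle leaves the wall at 60 mm height and rises to 94 mm at 150 mm from the cezve's centre; its black grip is 14 mm thick.
- lamp_pivot (a point): Where the lamp head's vertical swivel axis and level tilt axis cross, 260 mm above the counter. A chrome spring clip holds the 6 mm radius stem to the shelf's front edge, 30 mm behind (+x). A chrome U yoke (90 mm wide over its knobs, 20 mm deep, from 90 mm below to 12 mm above the pivot) turns on the stem and carries the head between its arms.
- lamp_lens (a point): Centre of the lamp's lens. The head is a red cylinder of 56 mm diameter (60 mm over the chrome rim at the lens) whose axis passes through the pivot; the lens is 70 mm in front of the pivot and the round tail end 55 mm behind it. The point's -x axis is the way the lamp points.
- lamp_swivel (a joint): Swivel of the head about the vertical, rad, -1.6 to 1.6. At 0 the lamp points along world -x (to the robot); positive turns it anticlockwise seen from above: it points along (-cos, -sin) in x, y. Starts turned to the right (1.15 to 1.55), along the shelf. Stiff by friction (0.12 N m, about 2.5 N at 50 mm from the axis); stays where it is left.
- lamp_tilt (a joint): Tilt of the head, rad, -0.5 to 1.15. 0: level; positive: lens lower than the pivot. Stiff by friction (0.12 N m); stays where it is left. Pressing down on top of the front of the head tips the lens down, pressing on the tail brings it up.
- lamp_switch (a joint): Rocker of the lamp's switch, rad. 0: off, the half towards the robot (-x side, with a red bar across it) stands up; 0.32: that half is fully pressed, on. Stays where it is left; about 2 N at the end of the paddle.
- switch_mid (a point): Middle of the rocker's upper side, on its hinge line (along y), 30 mm above the shelf top (150 mm above the counter). The paddle is 48 mm along x and 30 mm along y, so its ON half reaches 24 mm towards the robot (-x). Its white box, 64 by 46 by 20 mm, is stuck to the shelf top.
- shelf: Pine shelf board behind the hob, 170 mm deep (x), 1100 mm long (y), 20 mm thick, top 120 mm above the counter. Origin: at the counter, below the middle of its front (robot side) edge; the board runs from there to +x.
- salt: White ceramic salt cellar with wooden lid, 68 mm diameter, 68 mm high, loose on the shelf, on the other side of the lamp from the switch. Origin: centre of its underside.
- jar1: Glass spice jar with red flip-top lid, 47 mm diameter, 105 mm high, loose on the shelf at the left (+y). Origin: centre of its underside.
- jar2: As jar1, at the back of the shelf, behind the lamp.
- jar3: As jar1, on the shelf at the right (-y).

How it is judged:
At the end, for the whole second after the job is handed in: The cezve stands upright and still with its base inside the small ring (centres within 31 mm); the lamp's pointing line passes the centre of the cezve's mouth within 25 mm sideways and 25 mm up or down (square to that line), the lamp at rest; the rocker is pressed to ON (over 0.24 rad) (horizontal distance between cezve and ring_small_mid below 0.031 m and angle between cezve's own z axis and vertical below 0.08 rad and linear speed of cezve below 0.02 m/s and x of cezve_mouth in the frame of lamp_lens below -0.05 m and y of cezve_mouth in the frame of lamp_lens between -0.025 and 0.025 m and z of cezve_mouth in the frame of lamp_lens between -0.025 and 0.025 m and velocity of joint lamp_swivel between -0.05 and 0.05 rad/s and velocity of joint lamp_tilt between -0.05 and 0.05 rad/s and value of joint lamp_switch above 0.24 rad); the robot touches nothing.
It fails at once if the cezve is lifted off the glass (over 12 mm) (height (world z) of cezve above 0.018 m).
It fails at once if the cezve is tipped (over 0.3 rad) (angle between cezve's own z axis and vertical above 0.3 rad).
It fails at once if the salt cellar is moved over 25 mm or tipped (distance of salt from where it was at the start of the episode above 0.025 m or angle between salt's own z axis and vertical above 0.3 rad).
It fails at once if a spice jar is moved over 25 mm or tipped (distance of any of jar1, jar2, jar3 from where it was at the start of the episode above 0.025 m or angle between any of jar1, jar2, jar3's own z axis and vertical above 0.3 rad).
It also fails if it takes over 72 s, if anything falls off the work surface, if the arm or the gripper's body presses on something with over 40 N, if the wrist force passes 120 N, or if a joint passes its speed limit or range.

## Working session

There is one attempt and no reset: what is moved stays moved. The work goes in short steps, Python scripts to look and compute and a tool call to move; the robot and the scene stay as the last step left them, time stands still between calls to the robot, and variables do not carry over. Pictures are saved under pics/ and viewed, at most 10 in all, crops included, and the job is handed in when it is done.

Besides the shell and the picture viewer there is one more tool, called after "Emit:" as a command line: name --argument value ..., lists and objects as JSON in quotes. send_rows: Moves the arm, as the interface text tells. Its arguments: {"type":"object","properties":{"motion":{"type":"array","items":{"type":"object","properties":{"claw":{"type":"number"},"slide":{"type":"array","items":{"type":"number"}},"delta_rot":{"type":"array","items":{"type":"number"}}}}},"grip_force":{"type":"number"}},"required":["motion"]}

```bash
mkdir -p pics
cat > h.py <<'E'
import numpy as np,cv2
from bench import ctrl
from scipy.spatial.transform import Rotation as R
def ray(im,u,v):
    P=np.array(im['pose']);d=P[:3,:3]@np.array([(u-im['cx'])/im['fx'],(v-im['cy'])/im['fy'],1.]);return P[:3,3],d/np.linalg.norm(d)
def onz(im,u,v,z):
    o,d=ray(im,u,v);return o+d*(z-o[2])/d[2]
def proj(im,p):
    P=np.array(im['pose']);c=P[:3,:3].T@(np.array(p)-P[:3,3]);return np.array([im['fx']*c[0]/c[2]+im['cx'],im['fy']*c[1]/c[2]+im['cy']])
def tri(rays):
    A=np.zeros((3,3));b=np.zeros(3)
    for o,d in rays:
        M=np.eye(3)-np.outer(d,d);A+=M;b+=M@o
    return np.linalg.solve(A,b)
E
python3 - <<'E'
from h import *
import pickle
ims={n:ctrl.get_image(n) for n in('scene','side','wrist')}
pickle.dump(ims,open('ims0.pkl','wb'))
for n,i in ims.items():
    cv2.imwrite(f'pics/{n}0.png',i['color']);print(n,i['fx'],i['cx'],i['cy'],np.round(i['pose'],3).tolist())
s=ctrl.get_state();print(s['time'],s['position'],s['tool_rot'],s['ft_force'])
E
```

```text
scene 373.78738155591543 321.3004395915864 199.68060341329982 [[-0.026, 0.758, -0.652, 1.171], [0.999, 0.032, -0.002, 0.025], [0.019, -0.651, -0.759, 0.86], [0.0, 0.0, 0.0, 1.0]]
side 418.5439400896376 321.0355006252016 205.7245413363504 [[-0.905, -0.277, 0.323, 0.263], [-0.426, 0.589, -0.687, 0.719], [0.0, -0.759, -0.651, 0.811], [0.0, 0.0, 0.0, 1.0]]
wrist 304.65370716245985 321.88420533906077 194.58227245709128 [[1.0, 0.0, -0.001, 0.651], [-0.0, -0.964, -0.264, 0.072], [-0.001, 0.264, -0.964, 0.384], [0.0, 0.0, 0.0, 1.0]]
0.15 [ 6.49613049e-01 -3.10347619e-05  2.43708273e-01] [-2.22065248e+00 -2.22083453e+00  1.78832238e-03] [ 0.31337648 -0.10294455  0.15988935]
```

View pics/scene0.png

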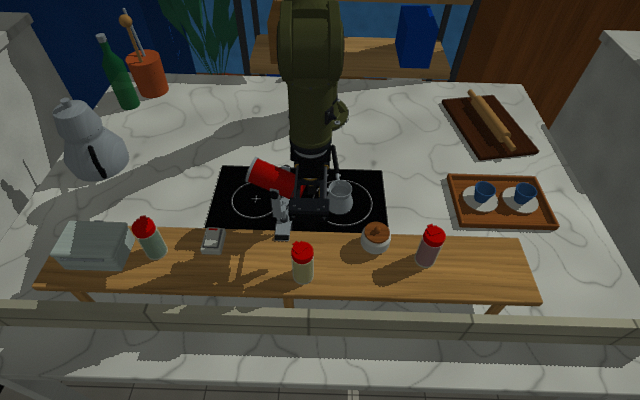

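View pics/side0.png

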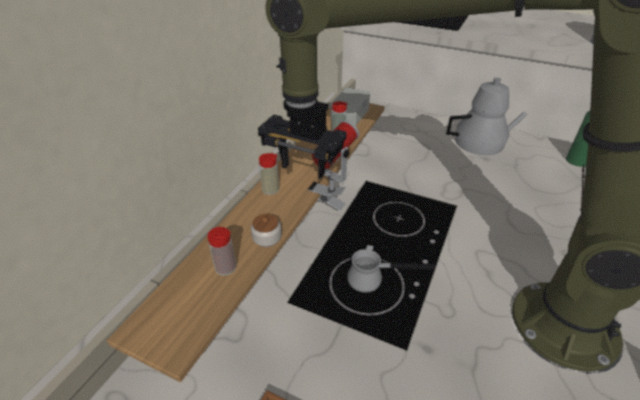

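View pics/wrist0.png

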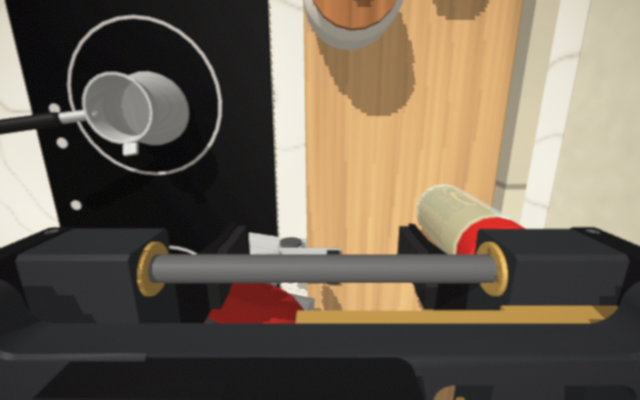

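Run:
```python
from h import *
import pickle
ims=pickle.load(open('ims0.pkl','rb'))
sc,sd=ims['scene'],ims['side']
# hob corners
for n,z,pts in [('scene',.006,[(220,166),(382,171),(387,229),(205,229),(256,199),(345,203)]),('side',.006,[(367,181),(457,206),(407,349),(289,300),(399,218),(367,286)]),
 ('scene',.12,[(50,229),(525,239),(541,303),(36,290)]),('scene',.15,[(213,233)]),('side',.12,[(384,106),(182,379),(110,344)])]:
    for p in pts: print(n,z,p,np.round(onz(ims[n],*p,z),3))
# small-ring cross/ rings masks: scale crops
a=cv2.resize(sc['color'][140:270,180:480],None,fx=2.6,fy=2.6,interpolation=cv2.INTER_CUBIC)
b=cv2.resize(sd['color'][110:350,250:470],None,fx=2.4,fy=2.4,interpolation=cv2.INTER_CUBIC)
b=cv2.convertScaleAbs(b,alpha=1.5)
cv2.imwrite('pics/a.png',cv2.convertScaleAbs(a,alpha=1.5));cv2.imwrite('pics/b.png',b)
```

```text
scene 0.006 (220, 166) [ 0.308 -0.309  0.006]
scene 0.006 (382, 171) [0.307 0.215 0.006]
scene 0.006 (387, 229) [0.539 0.211 0.006]
scene 0.006 (205, 229) [ 0.559 -0.3    0.006]
scene 0.006 (256, 199) [ 0.443 -0.174  0.006]
scene 0.006 (345, 203) [0.448 0.093 0.006]
side 0.006 (367, 181) [ 0.583 -0.302  0.006]
side 0.006 (457, 206) [ 0.299 -0.301  0.006]
side 0.006 (407, 349) [0.301 0.212 0.006]
side 0.006 (289, 300) [0.587 0.208 0.006]
side 0.006 (399, 218) [ 0.439 -0.177  0.006]
side 0.006 (367, 286) [0.436 0.091 0.006]
scene 0.12 (50, 229) [ 0.656 -0.627  0.12 ]
scene 0.12 (525, 239) [0.64  0.519 0.12 ]
scene 0.12 (541, 303) [0.806 0.499 0.12 ]
scene 0.12 (36, 290) [ 0.814 -0.577  0.12 ]
scene 0.15 (213, 233) [ 0.673 -0.225  0.15 ]
side 0.12 (384, 106) [ 0.636 -0.592  0.12 ]
side 0.12 (182, 379) [0.628 0.503 0.12 ]
side 0.12 (110, 344) [0.79  0.506 0.12 ]
```

View pics/a.png

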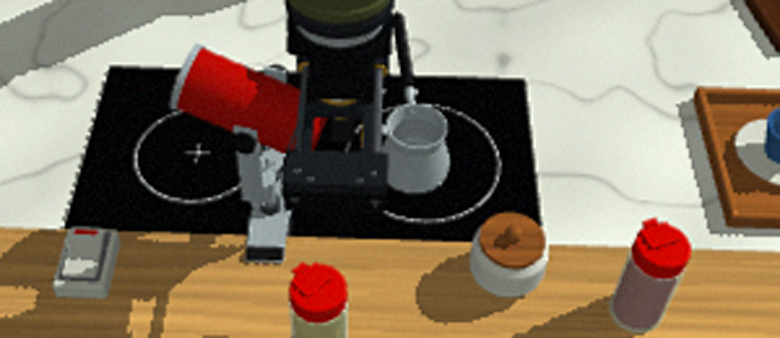

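View pics/b.png

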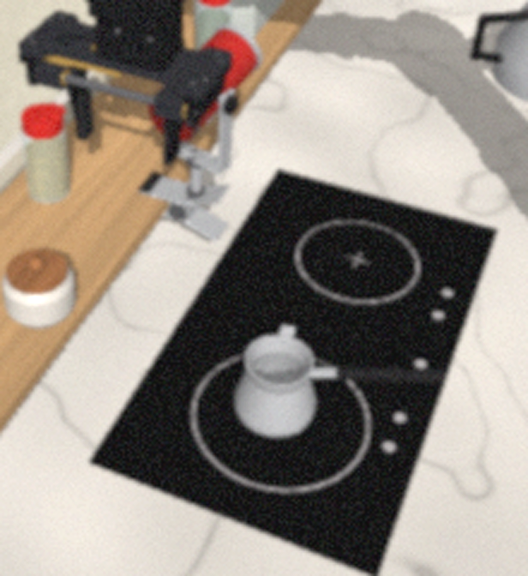

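Run:
```python
from h import *
import pickle
ims=pickle.load(open('ims0.pkl','rb'))
S=[('scene',339.6,188),('side',366.2,260),('wrist',118,107)]
for n,u,v in S: print(n,np.round(onz(ims[n],u,v,.076),3))
print(tri([ray(ims[n],u,v) for n,u,v in S]))
print('handle',[np.round(onz(ims['wrist'],u,v,z),3) for u,v,z in[(85,115,.068),(0,128,.1),]],np.round(onz(ims['side'],434,267,.1),3))
print('spout',np.round(onz(ims['wrist'],130,148,.074),3),np.round(onz(ims['side'],370,247,.074),3))
print('clip',np.round(onz(ims['scene'],283,227,.125),3),'switch',np.round(onz(ims['scene'],214,232,.15),3),np.round(onz(ims['scene'],214,230,.155),3))
print('lens',np.round(onz(ims['scene'],250,173,.26),3))
print('jar2 lid',np.round(onz(ims['scene'],302,251,.225),3))
print('salt lid',np.round(onz(ims['scene'],377,232,.188),3))
```

```text
scene [0.452 0.073 0.076]
side [0.449 0.075 0.076]
wrist [0.452 0.076 0.076]
[0.45023546 0.0744574  0.07456983]
handle [array([0.412, 0.069, 0.068]), array([0.356, 0.057, 0.1  ])] [0.299 0.051 0.1  ]
spout [0.456 0.036 0.074] [0.456 0.029 0.074]
clip [ 0.631 -0.068  0.125] switch [ 0.67  -0.223  0.15 ] [ 0.668 -0.222  0.155]
lens [ 0.584 -0.139  0.26 ]
jar2 lid [ 0.762 -0.012  0.225]
salt lid [0.683 0.148 0.188]
```

Emit:
send_rows --motion '[{"claw": 1,"slide": [40,0,0],"delta_rot": [0,0,0]},{"claw": 1,"slide": [75,-50,0],"delta_rot": [0,0,-0.14]},{"claw": 1,"slide": [75,-100,0],"delta_rot": [0,0,-0.28]},{"claw": 1,"slide": [75,-150,0],"delta_rot": [0,0,-0.42]},{"claw": 1,"slide": [75,-200,0],"delta_rot": [0,0,-0.56]}]' --grip_force 6

```text
time: 0.65
position: [0.4572, 0.0755, 0.2439]
tool_rot: [-1.511, -2.754, 0.001]
ft_force: [0.4, 0.7, 1.1]
grip_width: 1.0
grip_force: 0.0
```

Emit:
send_rows --motion '[{"claw": 1,"slide": [0,0,0],"delta_rot": [0,0,-0.14]},{"claw": 1,"slide": [0,0,30],"delta_rot": [0,0,-0.28]},{"claw": 1,"slide": [0,0,60],"delta_rot": [0,0,-0.42]},{"claw": 1,"slide": [0,0,80],"delta_rot": [0,0,-0.47]},{"claw": 1,"slide": [0,0,80],"delta_rot": [0,0,-0.47]}]'

```text
time: 1.15
position: [0.4569, 0.0745, 0.1616]
tool_rot: [-0.837, -3.022, 0.004]
ft_force: [-0.4, 0.2, -0.6]
grip_width: 1.002
grip_force: 0.0
```

```bash
cat > st.py <<'E'
from h import *
s=ctrl.get_state();Rm=R.from_rotvec(s['tool_rot']).as_matrix()
print(round(s['time'],2),np.round(s['position'],4),np.round(Rm,3).tolist(),np.round(s['ft_force'],1),s['grip_width'],np.round(s['joint_positions'],2))
E
python3 - <<'E'
import st
from h import *
im=ctrl.get_image('wrist')
p=np.array([.4502,.0745,.076]);print(proj(im,p))
cv2.imwrite('pics/w1.png',im['color'])
Rm=st.Rm; print('tool delta mm',1000*Rm.T@(p-st.s['position']))
im=ctrl.get_image('side');import pickle;pickle.dump({'side':im,'scene':ctrl.get_image('scene')},open('ims1.pkl','wb'))
E
```

```text
1.15 [0.4569 0.0745 0.1616] [[-0.857, 0.515, -0.006], [0.515, 0.857, -0.001], [0.005, -0.004, -1.0]] [-0.4  0.2 -0.6] 1.00184789857722 [-0.04 -0.   -0.18  1.99 -0.    1.16  0.81]
[317.05545178 199.66545283]
tool delta mm [ 5.38198034 -3.06573458 85.67748242]
```

View pics/w1.png

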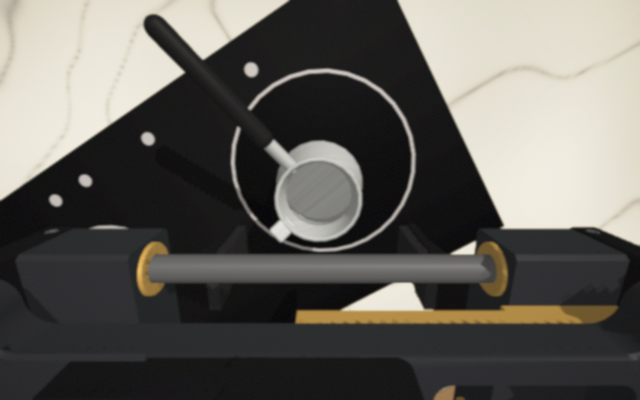

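Emit:
send_rows --motion '[{"claw": 1,"slide": [5,-3,20],"delta_rot": [0,0,0]},{"claw": 1,"slide": [5,-3,50],"delta_rot": [0,0,0]},{"claw": 1,"slide": [5,-3,80],"delta_rot": [0,0,0]},{"claw": 1,"slide": [5,-3,98],"delta_rot": [0,0,0]},{"claw": 0.75,"slide": [5,-3,98],"delta_rot": [0,0,0]}]' --grip_force 6

```text
time: 1.8
position: [0.4526, 0.0747, 0.0656]
tool_rot: [-0.84, -3.025, 0.002]
ft_force: [-0.4, 0.0, 0.9]
grip_width: 0.967
grip_force: 0.0
```

Emit:
send_rows --motion '[{"claw": 0.3,"slide": [0,0,0],"delta_rot": [0,0,0]},{"claw": 0.3,"slide": [0,0,0],"delta_rot": [0,0,0]},{"claw": 0.3,"slide": [0,0,0],"delta_rot": [0,0,0]},{"claw": 0.3,"slide": [0,0,0],"delta_rot": [0,0,0]},{"claw": 0.3,"slide": [0,0,0],"delta_rot": [0,0,0]}]'

```text
time: 2.3
position: [0.4547, 0.0748, 0.0682]
tool_rot: [0.839, 3.025, 0.001]
ft_force: [-0.7, -1.6, 6.7]
grip_width: 0.751
grip_force: 5.8
```

Run:
```python
import st
from h import *
p=np.array([.441,-.175,st.s['position'][2]]);print('tool delta mm',1000*st.Rm.T@(p-st.s['position']),st.s['grip_force'])
```

```text
2.3 [0.4547 0.0748 0.0682] [[-0.857, 0.515, 0.003], [0.515, 0.857, -0.0], [-0.002, 0.001, -1.0]] [-0.7 -1.6  6.7] 0.7511620720224834 [-0.05  0.1  -0.18  2.1   0.02  0.94  0.79]
tool delta mm [-1.16881953e+02 -2.21196297e+02 -3.92737992e-03] 5.846956330562989
```

Emit:
send_rows --motion '[{"claw": 0.3,"slide": [0,0,-4],"delta_rot": [0,0,0]},{"claw": 0.3,"slide": [-5,-10,-4],"delta_rot": [0,0,0]},{"claw": 0.3,"slide": [-15,-28,-4],"delta_rot": [0,0,0]},{"claw": 0.3,"slide": [-25,-47,-4],"delta_rot": [0,0,0]},{"claw": 0.3,"slide": [-35,-66,-4],"delta_rot": [0,0,0]}]'

```text
time: 2.8
position: [0.4489, -0.0011, 0.0702]
tool_rot: [-0.839, -3.027, 0.001]
ft_force: [0.9, 0.2, -2.7]
grip_width: 0.752
grip_force: 6.3
```

Run:
```python
import st
from h import *
p=np.array([.441,-.175,st.s['position'][2]]);print('tool delta mm',1000*st.Rm.T@(p-st.s['position']),st.s['grip_force'])
```

```text
2.8 [ 0.4489 -0.0011  0.0702] [[-0.857, 0.515, -0.001], [0.515, 0.857, -0.0], [0.0, -0.001, -1.0]] [ 0.9  0.2 -2.7] 0.7516742738869866 [ 0.05  0.07 -0.11  2.12  0.01  0.95  0.96]
tool delta mm [-8.27839440e+01 -1.53125013e+02  3.64259672e-02] 6.282625328699822
```

Emit:
send_rows --motion '[{"claw": 0.3,"slide": [-10,-18,2],"delta_rot": [0,0,0]},{"claw": 0.3,"slide": [-20,-37,3],"delta_rot": [0,0,0]},{"claw": 0.3,"slide": [-30,-55,3],"delta_rot": [0,0,0]},{"claw": 0.3,"slide": [-40,-74,3],"delta_rot": [0,0,0]},{"claw": 0.3,"slide": [-50,-92,3],"delta_rot": [0,0,0]}]'

```text
time: 3.3
position: [0.4454, -0.105, 0.0682]
tool_rot: [0.839, 3.026, 0.002]
ft_force: [0.8, 2.3, 2.4]
grip_width: 0.749
grip_force: 6.4
```

Emit:
send_rows --motion '[{"claw": 0.3,"slide": [-10,-18,0],"delta_rot": [0,0,0]},{"claw": 0.3,"slide": [-20,-37,0],"delta_rot": [0,0,0]},{"claw": 0.3,"slide": [-28,-53,0],"delta_rot": [0,0,0]},{"claw": 0.3,"slide": [-32,-60,0],"delta_rot": [0,0,0]},{"claw": 0.3,"slide": [-32,-60,0],"delta_rot": [0,0,0]}]'

```text
time: 3.8
position: [0.4417, -0.1742, 0.0682]
tool_rot: [0.842, 3.025, -0.002]
ft_force: [-0.7, -3.0, 4.2]
grip_width: 0.754
grip_force: 6.3
```

Run:
```python
import st
from h import *
im=ctrl.get_image('side');a=im['color'][100:340,250:500]
cv2.imwrite('pics/s2.png',cv2.convertScaleAbs(cv2.resize(a,None,fx=2.4,fy=2.4,interpolation=cv2.INTER_CUBIC),alpha=1.4))
```

```text
3.8 [ 0.4417 -0.1742  0.0682] [[-0.856, 0.517, 0.001], [0.517, 0.856, -0.002], [-0.002, -0.001, -1.0]] [-0.7 -3.   4.2] 0.7537135220607636 [ 0.26  0.12  0.06  2.07 -0.01  0.95  1.35]
```

View pics/s2.png

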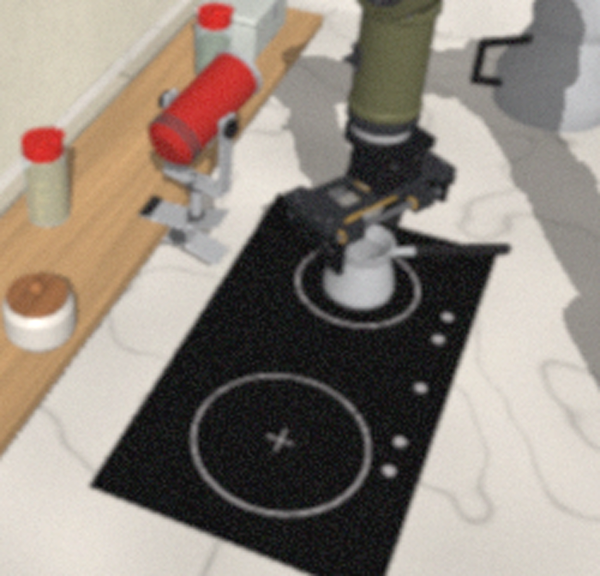

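Emit:
send_rows --motion '[{"claw": 0.7,"slide": [0,0,0],"delta_rot": [0,0,0]},{"claw": 1,"slide": [0,0,0],"delta_rot": [0,0,0]},{"claw": 1,"slide": [0,0,0],"delta_rot": [0,0,0]},{"claw": 1,"slide": [0,0,-15],"delta_rot": [0,0,0]},{"claw": 1,"slide": [0,0,-45],"delta_rot": [0,0,0]}]'

```text
time: 4.35
position: [0.4394, -0.1706, 0.1106]
tool_rot: [-0.836, -3.022, -0.001]
ft_force: [1.5, -0.4, 0.1]
grip_width: 0.995
grip_force: 0.0
```

Emit:
send_rows --motion '[{"claw": 1,"slide": [0,0,-40],"delta_rot": [0,0,0]},{"claw": 1,"slide": [0,0,-80],"delta_rot": [0,0,0]},{"claw": 1,"slide": [0,0,-130],"delta_rot": [0,0,0.14]},{"claw": 1,"slide": [0,0,-180],"delta_rot": [0,0,0.28]},{"claw": 1,"slide": [0,0,-220],"delta_rot": [0,0,0.42]}]'

```text
time: 4.85
position: [0.4418, -0.1714, 0.3354]
tool_rot: [1.457, 2.781, 0.001]
ft_force: [0.1, -0.7, 0.9]
grip_width: 1.0
grip_force: 0.0
```

Run:
```python
import st,pickle
from h import *
ims={n:ctrl.get_image(n) for n in('scene','side','wrist')}
pickle.dump(ims,open('ims2.pkl','wb'))
a=ims['scene']['color'][140:260,190:340];b=ims['side']['color'][110:230,270:420]
f=lambda a:cv2.convertScaleAbs(cv2.resize(a,None,fx=5,fy=5,interpolation=cv2.INTER_CUBIC),alpha=1.3)[:,:]
cv2.imwrite('pics/s3.png',np.vstack([cv2.resize(f(a),(375*2,300*2))[:560:2,::1].repeat(1,0)[:0],np.hstack([cv2.resize(f(a),(400,320)),cv2.resize(f(b),(400,320))])]))
hs=None
for n,i in ims.items():
    c=i['color'].astype(int);m=((c[...,2]>90)&(c[...,1]<60)&(c[...,0]<60)).astype('uint8')
    k,l,s,ce=cv2.connectedComponentsWithStats(m)
    print(n,[(s[j].tolist(),np.round(ce[j],1).tolist()) for j in range(1,k) if s[j][4]>150])
```

```text
4.85 [ 0.4418 -0.1714  0.3354] [[-0.569, 0.822, 0.002], [0.822, 0.569, -0.0], [-0.001, 0.002, -1.0]] [ 0.1 -0.7  0.9] 0.999622322053311 [ 0.26 -0.09  0.05  1.72  0.    1.5   0.92]Traceback (most recent call last):
  File "<stdin>", line 7, in <module>
    return _nx.concatenate(arrs, 0, dtype=dtype, casting=casting)
           ~~~~~~~~~~~~~~~^^^^^^^^^^^^^^^^^^^^^^^^^^^^^^^^^^^^^^^
ValueError: all the input array dimensions except for the concatenation axis must match exactly, but along dimension 1, the array at index 0 has size 750 and the array at index 1 has size 800
```

Run:
```python
import pickle
from h import *
ims=pickle.load(open('ims2.pkl','rb'))
c=[ims['scene']['color'][140:240,190:323],ims['side']['color'][100:200,290:423]]
f=lambda a:cv2.convertScaleAbs(cv2.resize(a,(399,300),interpolation=cv2.INTER_CUBIC),alpha=1.4)
w=cv2.resize(ims['wrist']['color'],(480,300))
cv2.imwrite('pics/s3.png',np.vstack([np.hstack([f(x) for x in c]),np.pad(w,((0,0),(0,318),(0,0)))]))
for n,i in ims.items():
    h=cv2.cvtColor(i['color'],cv2.COLOR_BGR2HSV);m=((((h[...,0]<7)|(h[...,0]>172))&(h[...,1]>170)&(h[...,2]>60))).astype('uint8')
    k,l,s,ce=cv2.connectedComponentsWithStats(m)
    for j in range(1,k):
        if s[j][4]>60:
            r=cv2.minAreaRect(np.argwhere(l==j)[:,::-1].astype(np.float32))
            print(n,s[j].tolist(),np.round(ce[j],1).tolist(),np.round(cv2.boxPoints(r),1).tolist())
```

```text
scene [249, 159, 57, 41, 1199] [275.6, 178.4] [[246.60000610351562, 180.39999389648438], [256.29998779296875, 157.39999389648438], [307.8999938964844, 179.10000610351562], [298.20001220703125, 202.10000610351562]]
scene [131, 216, 25, 22, 393] [143.0, 227.2] [[128.0, 228.0], [143.5, 212.5], [158.0, 227.0], [142.5, 242.5]]
scene [423, 224, 23, 23, 374] [433.9, 235.8] [[419.79998779296875, 240.39999389648438], [428.79998779296875, 222.39999389648438], [448.0, 232.0], [439.0, 250.0]]
scene [291, 241, 23, 23, 405] [301.8, 252.1] [[291.0, 241.0], [313.0, 241.0], [313.0, 263.0], [291.0, 263.0]]
side [333, 102, 13, 10, 101] [338.9, 106.4] [[333.0, 102.0], [345.0, 102.0], [345.0, 111.0], [333.0, 111.0]]
side [320, 123, 36, 38, 657] [338.5, 139.9] [[319.0, 145.0], [344.0, 120.0], [359.0, 135.0], [334.0, 160.0]]
side [313, 152, 16, 16, 169] [320.3, 159.6] [[309.6000061035156, 154.5], [318.1000061035156, 148.1999969482422], [330.3999938964844, 164.5], [321.8999938964844, 170.8000030517578]]
side [260, 154, 16, 13, 176] [267.4, 160.0] [[260.0, 154.0], [275.0, 154.0], [275.0, 166.0], [260.0, 166.0]]
side [208, 227, 22, 20, 344] [218.7, 236.5] [[208.0, 227.0], [229.0, 227.0], [229.0, 246.0], [208.0, 246.0]]
wrist [603, 154, 37, 17, 72] [622.8, 160.7] [[603.0, 154.0], [604.4000244140625, 150.8000030517578], [640.4000244140625, 166.8000030517578], [639.0, 170.0]]
wrist [592, 157, 48, 23, 92] [618.3, 166.0] [[592.0, 157.10000610351562], [594.0999755859375, 152.39999389648438], [641.2000122070312, 174.3000030517578], [639.0, 179.0]]
wrist [506, 161, 134, 75, 5878] [584.7, 201.2] [[506.0, 227.0], [511.29998779296875, 155.60000610351562], [642.2000122070312, 165.3000030517578], [636.9000244140625, 236.6999969482422]]
```

View pics/s3.png

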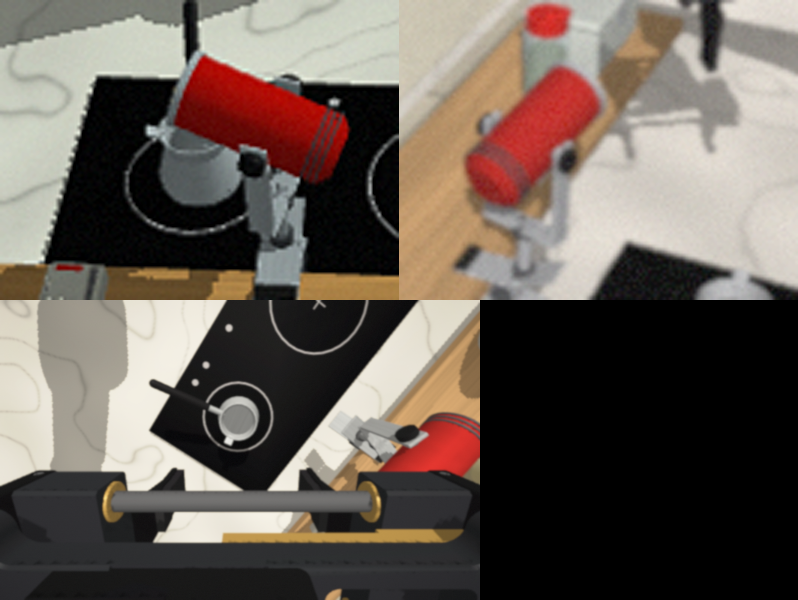

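```bash
cat > lamp.py <<'E'
from h import *
def red(i,u0,v0,u1,v1):
    h=cv2.cvtColor(i['color'],cv2.COLOR_BGR2HSV);m=((((h[...,0]<7)|(h[...,0]>172))&(h[...,1]>150)&(h[...,2]>50))).astype('uint8')
    k=np.zeros_like(m);k[v0:v1,u0:u1]=1;return np.argwhere(m*k)[:,::-1].astype(np.float32)
def midline(p):
    b=cv2.boxPoints(cv2.minAreaRect(p));e=[b[(j+1)%4]-b[j] for j in range(4)]
    j=0 if np.linalg.norm(e[0])<np.linalg.norm(e[1]) else 1
    return (b[j]+b[j+1])/2,(b[(j+2)%4]+b[(j+3)%4])/2
def axis(ims,bs,bd):
    n=[];c=[]
    for i,b in((ims['scene'],bs),(ims['side'],bd)):
        p,q=midline(red(i,*b));o,d=ray(i,*p);_,d2=ray(i,*q);nn=np.cross(d,d2);nn/=np.linalg.norm(nn);n.append(nn);c.append(nn@o);print(np.round([p,q],1).tolist())
    d=np.cross(*n);d/=np.linalg.norm(d);d*=-np.sign(d[0])
    x=np.linalg.lstsq(np.array(n+[d]),np.array(c+[d@np.array([.6,-.07,.26])]),rcond=None)[0]
    print('swivel',np.arctan2(-d[1],-d[0]),'tilt',np.arcsin(-d[2]),'axis pt near pivot',np.round(x,4))
    return x,d
E
python3 - <<'E'
import pickle
from lamp import *
ims=pickle.load(open('ims2.pkl','rb'));sc,sd=ims['scene'],ims['side']
A=tri([ray(sc,274,193.3),ray(sd,320.3,140.7)]);B=tri([ray(sc,286,167.3),ray(sd,345.3,152.3)])
print(A,B,(A+B)/2)
axis(ims,(240,150,315,210),(305,115,362,175))
# cezve rim
print('switch far/near edges',[np.round(onz(sc,190+u/3,140+v/3,.152),3) for u,v in[(70,268),(47,268),(104,268)]])
a=cv2.resize(sc['color'][218:262,188:238],None,fx=8,fy=8,interpolation=cv2.INTER_CUBIC)
cv2.imwrite('pics/sw.png',a)
E
```

```text
[ 0.6422367  -0.07946732  0.26237006] [ 0.56576453 -0.05921864  0.26361613] [ 0.60400061 -0.06934298  0.26299309]
[[251.39999389648438, 169.0], [303.0, 190.6999969482422]]
[[350.8999938964844, 126.80000305175781], [316.29998779296875, 164.3000030517578]]
swivel 1.329687800930979 tilt -0.28344656431488774 axis pt near pivot [ 0.6049 -0.071   0.2606]
switch far/near edges [array([ 0.664, -0.225,  0.152]), array([ 0.665, -0.243,  0.152]), array([ 0.663, -0.199,  0.152])]
```

```bash
cat > wp.py <<'E'
from lamp import *
P=np.array([.604,-.070,.260]);T0=-.283
def pose(w,t,b,s=.053,up=0.):
    d=np.array([-np.cos(w),-np.sin(w),0]);z=np.array([0,0,1.])
    p=P+s*(np.cos(t)*d-np.sin(t)*z)
    a=-np.cos(b)*z-np.sin(b)*d      # approach
    x=-np.cos(b)*d+np.sin(b)*z
    M=np.column_stack([x,np.cross(a,x),a]);return p-up*a,M
def rel(T,C=None):
    s=ctrl.get_state()
    p0,R0=C if C else (s['position'],R.from_rotvec(s['tool_rot']).as_matrix())
    return np.round(1000*R0.T@(T[0]-p0),1).tolist(),np.round(R.from_matrix(R0.T@T[1]).as_rotvec(),3).tolist()
E
python3 - <<'E'
from wp import *
A=pose(1.33,T0,0,up=.085);print(rel(A));print(rel(pose(1.33,T0,0),A))
E
```

```text
([-42.7, 152.2, -23.8], [0.005, 0.002, 0.852])
([0.0, 0.0, 85.0], [0.0, 0.0, 0.0])
```

Emit:
send_rows --motion '[{"claw": 1,"slide": [0,0,-24],"delta_rot": [0,0,0.14]},{"claw": 1,"slide": [-8,30,-24],"delta_rot": [0,0,0.28]},{"claw": 1,"slide": [-16,60,-24],"delta_rot": [0,0,0.42]},{"claw": 1,"slide": [-25,90,-24],"delta_rot": [0,0,0.56]},{"claw": 1,"slide": [-34,120,-24],"delta_rot": [0,0,0.7]}]'

```text
time: 5.5
position: [0.5599, -0.1302, 0.3543]
tool_rot: [-2.321, -2.113, 0.003]
ft_force: [-0.1, -0.1, -1.2]
grip_width: 1.003
grip_force: 0.0
```

Emit:
send_rows --motion '[{"claw": 1,"slide": [14,31,0],"delta_rot": [0,0,0.14]},{"claw": 1,"slide": [14,31,0],"delta_rot": [0,0,0.15]},{"claw": 1,"slide": [14,31,0],"delta_rot": [0,0,0.15]}]'

```text
time: 5.8
position: [0.5912, -0.1192, 0.3538]
tool_rot: [-2.465, -1.942, 0.005]
ft_force: [-1.0, -0.0, 0.7]
grip_width: 1.001
grip_force: 0.0
```

Run:
```python
import st
from wp import *
print(rel(pose(1.33,T0,0)))
```

```text
5.8 [ 0.5912 -0.1192  0.3538] [[0.234, 0.972, -0.005], [0.972, -0.234, 0.001], [-0.0, -0.005, -1.0]] [-1.  -0.   0.7] 1.0006582506204866 [ 0.17  0.2  -0.02  1.39  0.    1.56 -0.08]
([-0.1, 1.0, 79.0], [-0.005, 0.0, 0.004])
```

Emit:
send_rows --motion '[{"claw": 1,"slide": [0,1,25],"delta_rot": [0,0,0]},{"claw": 1,"slide": [0,1,50],"delta_rot": [0,0,0]},{"claw": 1,"slide": [0,1,70],"delta_rot": [0,0,0]},{"claw": 1,"slide": [0,1,79],"delta_rot": [0,0,0]},{"claw": 0.6,"slide": [0,1,79],"delta_rot": [0,0,0]}]' --grip_force 10

```text
time: 6.3
position: [0.591, -0.1208, 0.2761]
tool_rot: [-2.47, -1.938, 0.004]
ft_force: [-0.0, -0.0, -0.7]
grip_width: 0.963
grip_force: 0.0
```

Emit:
send_rows --motion '[{"claw": 0.1,"slide": [0,0,0],"delta_rot": [0,0,0]},{"claw": 0.1,"slide": [0,0,0],"delta_rot": [0,0,0]},{"claw": 0.1,"slide": [0,0,0],"delta_rot": [0,0,0]},{"claw": 0.1,"slide": [0,0,0],"delta_rot": [0,0,0]},{"claw": 0.1,"slide": [0,0,0],"delta_rot": [0,0,0]}]'

```text
time: 6.8
position: [0.5924, -0.1202, 0.2781]
tool_rot: [-2.471, -1.94, -0.0]
ft_force: [-1.8, 1.2, 0.6]
grip_width: 0.642
grip_force: 10.6
```

Run:
```python
import st
from wp import *
M=np.array([.4405,-.1745,.076]);v=M-P;w=np.arctan2(-v[1],-v[0]);t=np.arctan2(-v[2],np.hypot(v[0],v[1]));print(w,t)
C=pose(1.33,T0,0)
for ww in (1.23,1.08,.93,.78,.65): print(rel(pose(ww,T0,0),C))
C=pose(.65,T0,0);print('next',rel(pose(w,T0,0),C))
```

```text
6.8 [ 0.5924 -0.1202  0.2781] [[0.237, 0.971, -0.0], [0.971, -0.237, 0.0], [0.0, -0.0, -1.0]] [-1.8  1.2  0.6] 0.6420681299149614 [ 0.17  0.21 -0.02  1.52  0.    1.41 -0.09]
0.5687054995355671 0.7588398814501243
([0.3, -5.1, 0.0], [0.0, 0.0, 0.1])
([1.6, -12.6, 0.0], [0.0, 0.0, 0.25])
([4.0, -19.8, 0.0], [0.0, 0.0, 0.4])
([7.5, -26.6, 0.0], [0.0, 0.0, 0.55])
([11.3, -32.0, 0.0], [0.0, 0.0, 0.68])
next ([0.2, -4.1, 0.0], [0.0, 0.0, 0.081])
```

Width 0.642 × 87 = 56 mm, so the head is held. Now I'll swivel it.

Emit:
send_rows --motion '[{"claw": 0.1,"slide": [0.3,-5,0],"delta_rot": [0,0,0.1]},{"claw": 0.1,"slide": [1.2,-10.5,0],"delta_rot": [0,0,0.21]},{"claw": 0.1,"slide": [2.8,-16,0],"delta_rot": [0,0,0.32]},{"claw": 0.1,"slide": [4.8,-21.5,0],"delta_rot": [0,0,0.43]},{"claw": 0.1,"slide": [7.2,-26.3,0],"delta_rot": [0,0,0.54]}]'

```text
time: 7.3
position: [0.5681, -0.1068, 0.2777]
tool_rot: [-2.901, -1.204, 0.001]
ft_force: [-2.6, 1.7, 1.9]
grip_width: 0.644
grip_force: 10.8
```

Run:
```python
import st
from wp import *
C=pose(.79,T0,0)
for ww in (.68,.57): print(rel(pose(ww,T0,0),C))
C=pose(.57,T0,0)
print('meas',rel(pose(.57,T0,0)))
for t in (-.15,0,.15,.3,.4,.5,.6,.7,.76): print(t,rel(pose(.57,t,(t-T0)*.48),C))
```

```text
7.3 [ 0.5681 -0.1068  0.2777] [[0.706, 0.708, -0.001], [0.708, -0.706, 0.0], [-0.001, -0.001, -1.0]] [-2.6  1.7  1.9] 0.6435041067907249 [ 0.12  0.15  0.02  1.59 -0.    1.4  -0.64]
([0.3, -5.6, 0.0], [0.0, 0.0, 0.11])
([1.2, -11.1, 0.0], [0.0, 0.0, 0.22])
meas ([1.8, -11.5, 2.9], [-0.001, 0.001, 0.217])
-0.15 ([-1.5, 0.0, 6.9], [-0.0, 0.064, -0.0])
0 ([-2.1, -0.0, 14.8], [0.0, 0.136, -0.0])
0.15 ([-1.5, 0.0, 22.7], [-0.0, 0.208, -0.0])
0.3 ([0.3, 0.0, 30.5], [0.0, 0.28, 0.0])
0.4 ([2.1, 0.0, 35.4], [0.0, 0.328, -0.0])
0.5 ([4.4, 0.0, 40.2], [-0.0, 0.376, -0.0])
0.6 ([7.1, -0.0, 44.7], [-0.0, 0.424, -0.0])
0.7 ([10.4, 0.0, 48.9], [0.0, 0.472, 0.0])
0.76 ([12.5, 0.0, 51.3], [-0.0, 0.501, 0.0])
```

Emit:
send_rows --motion '[{"claw": 0.1,"slide": [0.3,-5.6,0],"delta_rot": [0,0,0.11]},{"claw": 0.1,"slide": [1.2,-11.1,0],"delta_rot": [0,0,0.22]},{"claw": 0.1,"slide": [1.2,-11.1,0],"delta_rot": [0,0,0.22]}]'

```text
time: 7.6
position: [0.5609, -0.0979, 0.2777]
tool_rot: [-3.014, -0.885, 0.002]
ft_force: [-3.3, 0.8, 2.7]
grip_width: 0.643
grip_force: 10.5
```

Emit:
send_rows --motion '[{"claw": 0.1,"slide": [-1.2,0,5],"delta_rot": [0,0.05,0]},{"claw": 0.1,"slide": [-2,0,12],"delta_rot": [0,0.11,0]},{"claw": 0.1,"slide": [-1.7,0,20],"delta_rot": [0,0.185,0]},{"claw": 0.1,"slide": [-0.5,0,27],"delta_rot": [0,0.25,0]},{"claw": 0.1,"slide": [1.2,0,33],"delta_rot": [0,0.3,0]}]'

```text
time: 8.1
position: [0.5623, -0.0975, 0.2449]
tool_rot: [-2.9, -0.855, -0.443]
ft_force: [-4.4, 2.4, 3.5]
grip_width: 0.639
grip_force: 10.0
```

Run:
```python
import st,pickle
from wp import *
C=pose(.57,.35,.3)
print('meas',rel(C))
for t in (.5,.6,.7,.76): print(t,rel(pose(.57,t,(t-T0)*.48),C))
ims={n:ctrl.get_image(n) for n in('scene','side')}
pickle.dump(ims,open('ims3.pkl','wb'))
for b in ((240,150,315,215),): print(midline(red(ims['scene'],*b)),len(red(ims['scene'],*b)))
```

```text
8.1 [ 0.5623 -0.0975  0.2449] [[0.802, 0.543, 0.251], [0.518, -0.84, 0.162], [0.298, 0.0, -0.954]] [-4.4  2.4  3.5] 0.6388576967626469 [ 0.19  0.01  0.07  1.84 -0.25  1.1  -0.64]
meas ([-0.8, -0.6, 3.0], [-0.001, -0.003, 0.003])
0.5 ([1.0, 0.0, 7.9], [-0.0, 0.076, -0.0])
0.6 ([2.3, 0.0, 13.0], [0.0, 0.124, -0.0])
0.7 ([4.1, 0.0, 18.0], [0.0, 0.172, -0.0])
0.76 ([5.4, 0.0, 20.9], [-0.0, 0.201, -0.0])
(array([259.6245 , 165.78812], dtype=float32), array([297.7063 , 195.08179], dtype=float32)) 960
```

Emit:
send_rows --motion '[{"claw": 0.1,"slide": [0.5,0,5],"delta_rot": [0,0.05,0]},{"claw": 0.1,"slide": [1.2,0,11],"delta_rot": [0,0.1,0]},{"claw": 0.1,"slide": [3,0,17],"delta_rot": [0,0.15,0]},{"claw": 0.1,"slide": [5,0,23],"delta_rot": [0,0.2,0]},{"claw": 0.1,"slide": [5,0,23],"delta_rot": [0,0.2,0]}]'

```text
time: 8.7
position: [0.5727, -0.0907, 0.2243]
tool_rot: [-2.796, -0.823, -0.715]
ft_force: [1.0, 4.3, 0.2]
grip_width: 0.636
grip_force: 10.6
```

Run:
```python
import st
from wp import *
print('meas',rel(pose(.57,.76,.5)))
d=st.s['position']-P
# axis direction through TCP
print(np.arctan2(-d[1],-d[0]),np.arcsin(-d[2]/np.linalg.norm(d)),np.linalg.norm(d))
```

```text
8.7 [ 0.5727 -0.0907  0.2243] [[0.737, 0.542, 0.403], [0.475, -0.84, 0.26], [0.48, -0.0, -0.877]] [1.  4.3 0.2] 0.6361187799265542 [ 0.23 -0.02  0.11  1.97 -0.49  0.93 -0.42]
meas ([-1.2, -0.5, 0.2], [-0.001, -0.001, 0.002])
0.5841805711451442 0.7615090190803164 0.05177906652331974
```

Pose matches the target. I'll release, back off along the tool axis, and measure.

Emit:
send_rows --motion '[{"claw": 0.5,"slide": [0,0,0],"delta_rot": [0,0,0]},{"claw": 1,"slide": [0,0,0],"delta_rot": [0,0,0]},{"claw": 1,"slide": [0,0,0],"delta_rot": [0,0,0]},{"claw": 1,"slide": [0,0,-15],"delta_rot": [0,0,0]},{"claw": 1,"slide": [0,0,-40],"delta_rot": [0,0,0]}]'

```text
time: 9.2
position: [0.5552, -0.1018, 0.2585]
tool_rot: [-2.798, -0.822, -0.709]
ft_force: [-0.5, 0.1, -0.8]
grip_width: 0.969
grip_force: 0.0
```

Emit:
send_rows --motion '[{"claw": 1,"slide": [0,0,-30],"delta_rot": [0,-0.1,0]},{"claw": 1,"slide": [0,0,-60],"delta_rot": [0,-0.2,0]},{"claw": 1,"slide": [-20,0,-85],"delta_rot": [0,-0.3,0]},{"claw": 1,"slide": [-40,0,-110],"delta_rot": [0,-0.4,0]},{"claw": 1,"slide": [-40,0,-110],"delta_rot": [0,-0.5,0]}]'

```text
time: 9.7
position: [0.4804, -0.1543, 0.3414]
tool_rot: [3.011, 0.87, 0.001]
ft_force: [1.1, -0.2, -0.3]
grip_width: 1.002
grip_force: 0.0
```

Run:
```python
import st,pickle
from wp import *
ims={n:ctrl.get_image(n) for n in('scene','side','wrist')}
pickle.dump(ims,open('ims4.pkl','wb'))
c=[ims['scene']['color'][145:245,190:323],ims['side']['color'][110:210,300:433]]
f=lambda a:cv2.convertScaleAbs(cv2.resize(a,(399,300),interpolation=cv2.INTER_CUBIC),alpha=1.4)
w=cv2.resize(ims['wrist']['color'],(480,300))
sw=cv2.resize(ims['scene']['color'][218:258,190:232],(315,300),interpolation=cv2.INTER_CUBIC)
cv2.imwrite('pics/s4.png',np.vstack([np.hstack([f(x) for x in c]),np.hstack([w,sw,np.zeros((300,3,3),'uint8')])]))
axis(ims,(240,150,315,215),(305,115,375,185))
```

```text
9.7 [ 0.4804 -0.1543  0.3414] [[0.846, 0.533, 0.002], [0.533, -0.846, -0.006], [-0.001, 0.007, -1.0]] [ 1.1 -0.2 -0.3] 1.002164129949299 [ 0.21 -0.02  0.04  1.65  0.01  1.51 -0.75]
[[299.0, 180.5], [261.0, 180.5]]
[[313.70001220703125, 133.0], [354.20001220703125, 163.39999389648438]]
swivel 0.5397229489955491 tilt 0.7462214833851866 axis pt near pivot [ 0.6025 -0.0719  0.2587]
```

View pics/s4.png

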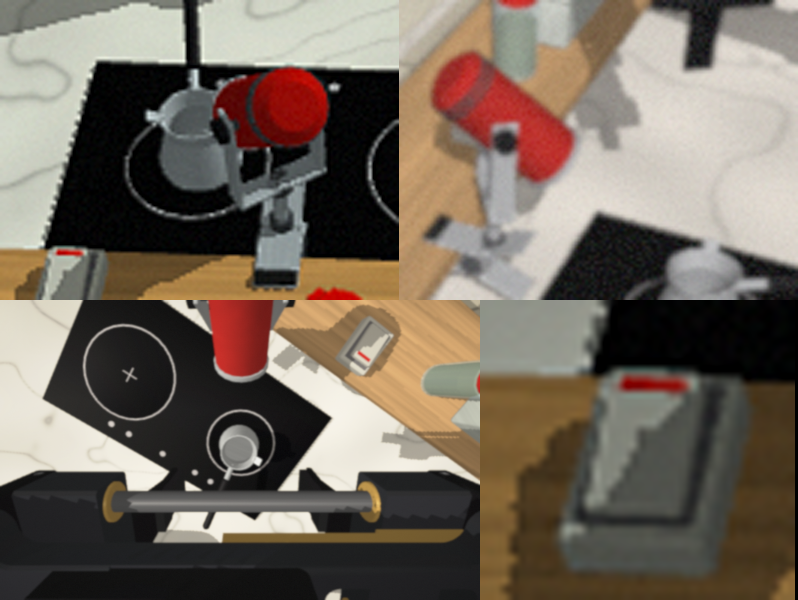

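Run:
```python
import st,pickle
from wp import *
ims=pickle.load(open('ims4.pkl','rb'));sc,sd,w=ims['scene'],ims['side'],ims['wrist']
m=[ray(sc,254.3,183.3),ray(sd,402,198.3),ray(w,318.7,196)]
print('mouth',tri(m),[np.round(onz(i,u,v,.076),3) for i,u,v in((sc,254.3,183.3),(sd,402,198.3),(w,318.7,196))])
for n,b in(('scene',(205,222,225,236)),('wrist',(460,50,510,100))):
    i=ims[n];p=red(i,*b);c=p.mean(0);print(n,c,len(p),np.round(onz(i,*c,.155),4))
    if n=='scene':r1=ray(i,*c)
    else:r2=ray(i,*c)
bar=tri([r1,r2]);print('bar',bar)
# pad centre of paddle in scene crop
for u,v in((132,78),(210,85),(190,220),(98,215)): print(np.round(onz(sc,190+u/7.5,218+v/7.5,.15),3))
# press target: closed-finger TCP above bar, tool y along world... keep yaw
t=np.array([bar[0]+.002,bar[1],.15+.022+.05]);print('to hover',1000*st.Rm.T@(t-st.s['position']))
for wv,tv in((.584,.7615),(.54,.746)):
    M=tri(m);M[2]=.076;d=np.array([-np.cos(tv)*np.cos(wv),-np.cos(tv)*np.sin(wv),-np.sin(tv)]);y=np.array([np.sin(wv),-np.cos(wv),0]);z=np.cross(d,y);e=M-P;print('miss',e@y,e@z)
```

```text
9.85 [ 0.4831 -0.1486  0.337 ] [[0.84, 0.542, 0.002], [0.542, -0.84, 0.001], [0.002, 0.0, -1.0]] [-0.5  0.9 -1.5] 1.0001177568584676 [ 0.21 -0.02  0.03  1.65 -0.    1.5  -0.75]
mouth [ 0.44465663 -0.16974757  0.07921119] [array([ 0.444, -0.171,  0.076]), array([ 0.44 , -0.181,  0.076]), array([ 0.449, -0.166,  0.076])]
scene [211.83333 228.66667] 12 [ 0.6645 -0.2282  0.155 ]
wrist [484.56522  74.67391] 46 [ 0.6628 -0.2258  0.155 ]
bar [ 0.66353163 -0.2276272   0.15329522]
[ 0.661 -0.24   0.15 ]
[ 0.662 -0.215  0.15 ]
[ 0.712 -0.211  0.15 ]
[ 0.711 -0.239  0.15 ]
to hover [110.30939564 165.19761257 115.27822768]
miss -0.004640629246893721 -0.0035051174568302146
miss 0.003630192536773144 -0.007565739088332218
```

Emit:
send_rows --motion '[{"claw": 0,"slide": [0,40,0],"delta_rot": [0,0,-0.14]},{"claw": -1,"slide": [0,80,0],"delta_rot": [0,0,-0.28]},{"claw": -1,"slide": [10,120,0],"delta_rot": [0,0,-0.42]},{"claw": -1,"slide": [35,155,0],"delta_rot": [0,0,-0.56]},{"claw": -1,"slide": [75,166,0],"delta_rot": [0,0,-0.7]}]'

```text
time: 10.35
position: [0.6338, -0.2561, 0.3362]
tool_rot: [2.531, 1.857, -0.004]
ft_force: [0.5, -0.4, 0.2]
grip_width: 0.63
grip_force: 0.0
```

Run:
```python
import st
from wp import *
print(rel((np.array([.668,-.227,.222]),np.array([[0,1,0],[1,0,0],[0,0,-1.]]))))
```

```text
10.35 [ 0.6338 -0.2561  0.3362] [[0.3, 0.954, -0.0], [0.954, -0.3, -0.004], [-0.003, 0.001, -1.0]] [ 0.5 -0.4  0.2] 0.6299934648057559 [ 0.29  0.37  0.07  1.21 -0.02  1.56  0.06]
([38.4, 23.8, 114.0], [0.0, 0.004, -0.305])
```

Emit:
send_rows --motion '[{"claw": -1,"slide": [20,12,0],"delta_rot": [0,0,-0.14]},{"claw": -1,"slide": [38,24,20],"delta_rot": [0,0,-0.28]},{"claw": -1,"slide": [38,24,60],"delta_rot": [0,0,-0.3]},{"claw": -1,"slide": [38,24,100],"delta_rot": [0,0,-0.3]},{"claw": -1,"slide": [38,24,114],"delta_rot": [0,0,-0.3]}]'

```text
time: 10.85
position: [0.6664, -0.2196, 0.2173]
tool_rot: [-2.218, -2.215, 0.005]
ft_force: [-0.7, 0.1, -0.6]
grip_width: 0.174
grip_force: 0.0
```

Emit:
send_rows --motion '[{"claw": -1,"slide": [0,0,0],"delta_rot": [0,0,0]},{"claw": -1,"slide": [0,0,10],"delta_rot": [0,0,0]},{"claw": -1,"slide": [0,0,25],"delta_rot": [0,0,0]},{"claw": -1,"slide": [0,0,35],"delta_rot": [0,0,0]},{"claw": -1,"slide": [0,0,38],"delta_rot": [0,0,0]}]'

```text
time: 11.35
position: [0.6687, -0.2191, 0.1831]
tool_rot: [-2.22, -2.22, 0.001]
ft_force: [-0.4, 0.8, -0.2]
grip_width: 0.002
grip_force: 0.0
```

```bash
python3 st.py
```

```text
11.35 [ 0.6687 -0.2191  0.1831] [[-0.0, 1.0, -0.002], [1.0, 0.0, 0.001], [0.001, -0.002, -1.0]] [-0.4  0.8 -0.2] 0.002225589479848226 [ 0.28  0.46  0.    1.38 -0.    1.3   0.28]
```

Emit:
send_rows --motion '[{"claw": -1,"slide": [-7,-4,2],"delta_rot": [0,0,0]},{"claw": -1,"slide": [-7,-4,5],"delta_rot": [0,0,0]},{"claw": -1,"slide": [-7,-4,8],"delta_rot": [0,0,0]},{"claw": -1,"slide": [-7,-4,11],"delta_rot": [0,0,0]},{"claw": -1,"slide": [-7,-4,13],"delta_rot": [0,0,0]}]'

```text
time: 11.85
position: [0.6651, -0.2266, 0.1719]
tool_rot: [2.221, 2.221, -0.001]
ft_force: [-2.5, 0.0, 5.1]
grip_width: 0.004
grip_force: 2.8
```

Emit:
send_rows --motion '[{"claw": -1,"slide": [0,0,2],"delta_rot": [0,0,0]},{"claw": -1,"slide": [0,0,4],"delta_rot": [0,0,0]},{"claw": -1,"slide": [0,0,4],"delta_rot": [0,0,0]}]'

```text
time: 12.15
position: [0.6649, -0.2266, 0.1709]
tool_rot: [2.221, 2.221, -0.0]
ft_force: [-7.0, 0.9, 13.0]
grip_width: 0.004
grip_force: 7.1
```

Emit:
send_rows --motion '[{"claw": -1,"slide": [0,0,-12],"delta_rot": [0,0,0]},{"claw": -1,"slide": [0,-10,-12],"delta_rot": [0,0,0]},{"claw": -1,"slide": [0,-10,-5],"delta_rot": [0,0,0]},{"claw": -1,"slide": [0,-10,-2],"delta_rot": [0,0,0]},{"claw": -1,"slide": [0,-10,1],"delta_rot": [0,0,0]}]'

```text
time: 12.65
position: [0.6547, -0.2265, 0.1688]
tool_rot: [-2.222, -2.221, 0.001]
ft_force: [-8.9, 3.0, 24.5]
grip_width: 0.006
grip_force: 12.6
```

Emit:
send_rows --motion '[{"claw": -1,"slide": [0,0,2],"delta_rot": [0,0,0]},{"claw": -1,"slide": [0,0,4],"delta_rot": [0,0,0]},{"claw": -1,"slide": [0,0,4],"delta_rot": [0,0,0]}]'

```text
time: 12.95
position: [0.6548, -0.2265, 0.1687]
tool_rot: [2.221, 2.22, 0.001]
ft_force: [-13.2, 3.8, 28.0]
grip_width: 0.008
grip_force: 14.9
```

Emit:
send_rows --motion '[{"claw": -1,"slide": [0,0,-20],"delta_rot": [0,0,0]},{"claw": -1,"slide": [0,0,-60],"delta_rot": [0,0,0]},{"claw": -1,"slide": [0,0,-100],"delta_rot": [0,0,0]},{"claw": -1,"slide": [0,0,-140],"delta_rot": [0,0,0]},{"claw": -1,"slide": [-40,-40,-160],"delta_rot": [0,0,0]}]'

```text
time: 13.45
position: [0.6273, -0.2523, 0.3217]
tool_rot: [2.206, 2.234, 0.012]
ft_force: [1.2, -0.4, -0.2]
grip_width: 0.008
grip_force: 0.0
```

Emit:
send_rows --motion '[{"claw": -1,"slide": [-20,-40,0],"delta_rot": [0,0,0]},{"claw": -1,"slide": [-40,-80,0],"delta_rot": [0,0,0]},{"claw": -1,"slide": [-40,-80,0],"delta_rot": [0,0,0]},{"claw": -1,"slide": [-40,-80,0],"delta_rot": [0,0,0]}]'

```text
time: 13.85
position: [0.541, -0.3004, 0.3186]
tool_rot: [-2.224, -2.218, -0.0]
ft_force: [0.8, 0.3, 0.1]
grip_width: 0.009
grip_force: 0.0
```

Run:
```python
import st,pickle
from lamp import *
ims={n:ctrl.get_image(n) for n in('scene','side','wrist')}
c=[ims['scene']['color'][145:245,190:323],ims['side']['color'][110:210,300:433]]
f=lambda a:cv2.convertScaleAbs(cv2.resize(a,(399,300),interpolation=cv2.INTER_CUBIC),alpha=1.2)
w=cv2.resize(ims['wrist']['color'],(480,300))
sw=cv2.resize(ims['scene']['color'][218:258,190:232],(315,300),interpolation=cv2.INTER_CUBIC)
cv2.imwrite('pics/s5.png',np.vstack([np.hstack([f(x) for x in c]),np.hstack([w,sw,np.zeros((300,3,3),'uint8')])]))
axis(ims,(240,150,315,215),(305,115,375,185))
```

```text
13.85 [ 0.541  -0.3004  0.3186] [[0.002, 1.0, -0.0], [1.0, -0.002, 0.001], [0.001, -0.0, -1.0]] [0.8 0.3 0.1] 0.009403023486484674 [ 0.42  0.23  0.06  1.42 -0.01  1.49  0.47]
[[299.0, 180.5], [261.0, 180.5]]
[[313.8999938964844, 133.10000610351562], [354.0, 163.6999969482422]]
swivel 0.5231828035160848 tilt 0.7505933955223584 axis pt near pivot [ 0.6024 -0.0715  0.2586]
```

View pics/s5.png

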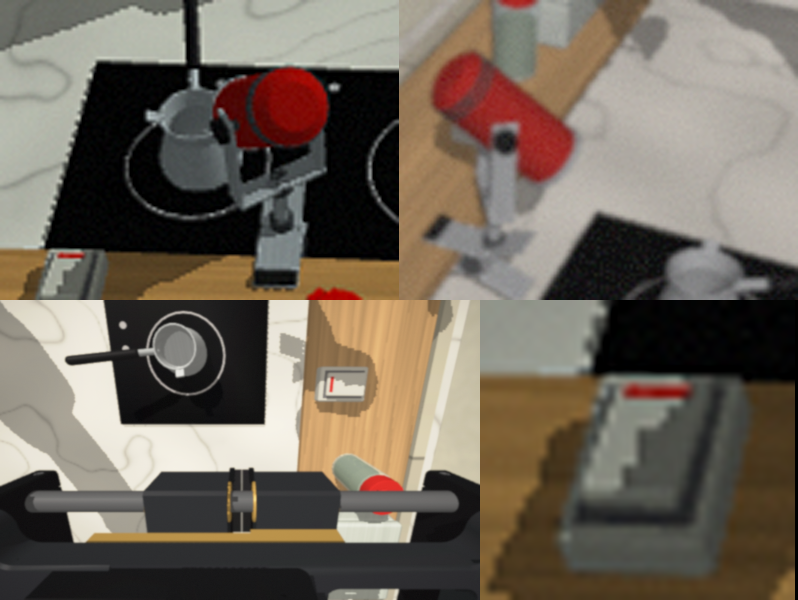

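```bash
python3 -c "
from bench import ctrl
print(ctrl.close_job())"
```

```text
the job is handed in; nothing more can be done
None
```

The job is handed in, but no verdict came back: by my measurements the cezve stands inside the small ring, the lamp points into its mouth (estimated miss under 10 mm) and the rocker is pressed to ON; the jars and salt cellar were not deliberately touched, though I did not re-measure them.

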